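# Seat a steel bar in a drilling fixture and snap its toggle clamp shut

## Task

Push the flat steel bar along its channel with the fingertips until its end is fully home against the stop; then push the red clamp handle over, past its stiff point, until it snaps down into lock and the clamp foot holds the bar there. Only push: do not lift the bar or pick anything up, and leave the tin, the copper block and the screwdriver where they are.

Things in the scene. Friction and masses are not known exactly. Their poses are not given: they have to be found in the camera images.
- fixture: Blue drilling fixture fixed to the bench. Origin: on the bench, under the middle of its bar channel; x along the channel towards the stop, y to the clamp's side, z up. Bed: x -115 to 115 mm, y -70 to 180 mm, top at z = 15 mm. Channel along y = 0 between two dark rails, 8 mm high, 32.6 mm apart, x -15 to 85 mm.
- bar: Loose flat steel bar, 120 long x 30 wide x 12 mm high, about 0.24 to 0.45 kg, lying flat on the fixture's bed with its front part between the rails and 45 to 67 mm short of the stop. Origin: centre of its underside; x along its length towards the stop, z up. When home its rear end lies at x = -35 mm of the fixture, 20 mm outside the rails.
- bar_front (a point): Centre of the bar's front end face, 6 mm above its underside; it meets the stop.
- bar_rear (a point): Centre of the bar's rear end face (12 mm high, 30 mm wide), 6 mm above its underside; the face to push on. It lies outside the rails, 13 to 35 mm from the bed's near edge.
- handle (a joint): Angle of the clamp handle about its pivot, rad. 0: fully open, handle upright but leaning 0.15 rad towards the bar (fixture -y). Grows as it is pushed away from the bar: at v it leans v - 0.15 rad from vertical towards fixture +y. Starts at 0. Stop and lock at 1.35, about 20 degrees above level. Dead point at 0.85: before it springs back, beyond it snaps to lock.
- handle_pivot (a point): Middle of the handle's hinge, at x 45, y 85, z 62 mm of the fixture; the hinge line is parallel to the fixture's x. A spring resists the handle with up to about 1 N m (some 8 N at 115 mm from the pivot, most when fully open), less towards the dead point, then drives it on into lock and holds it.
- handle_end (a point): Outer end of the red handle, on its centre line, 140 mm from the pivot. The handle is straight from the pivot; its round red grip, 20 mm in diameter, spans 62 to 140 mm from the pivot. Below it are two aluminium plates.
- stop_face (a point): Centre of the face of the dark end stop, at x 85, y 0, z 27.5 mm of the fixture. The stop is 60 mm wide and stands 25 mm above the bed.
- housing_top (a point): Centre of the top of the aluminium clamp housing (two upright plates), which spans x 20 to 70, y 68 to 132 mm of the fixture, top at z = 71 mm.
- clamp_arm: Clamp arm, an aluminium bar 16 mm wide and 10 mm thick. Origin on the pivot; reaches 98 mm along its own -y, over the channel. While open it is raised 32 degrees, its tip and stud about 120 mm above the bench; it comes down level, by itself, as the handle goes over.
- foot: Round black foot, 18 mm in diameter, sprung on a stud under the tip of the clamp arm, 85 mm from the pivot. Origin: centre of its underside. In lock it presses the bar with about 5 N at x 45, y 0 mm of the fixture.
- tin: Bystander: upright round tin with a yellow label, 60 mm in diameter, 65 mm high, on the bench near the fixture. Origin: centre of its underside.
- offcut: Bystander: copper block 40 x 40 x 45 mm high on the bench near the fixture. Origin: centre of its underside.
- screwdriver: Bystander: screwdriver with green handle, about 200 mm long, lying on the bench on the far side of the channel from the clamp. Origin: middle of its underside.
Not all that is in view belongs to the job. Leave any green, pink or yellow look-alike of the bar alone.

How it is judged:
On the way, in this order (a step that is already met when the one before it is completed fails the run):
1. the bar is fully home against the stop while the clamp is still open (x of bar_front in the frame of fixture above 0.082 m and y of bar_front in the frame of fixture between -0.005 and 0.005 m and angle between the x axis of bar and the x axis of fixture, either way round below 0.08 rad and height (world z) of bar between 0.012 and 0.019 m and angle between bar's own z axis and vertical below 0.06 rad and value of joint handle below 0.6 rad), for 0.2 s.
2. the handle is past its dead point and in lock (value of joint handle above 1.27 rad), for 0.2 s.
At the end, for the whole second after the job is handed in: The bar lies flat in its channel with its end within 3 mm of the stop, the handle is snapped into lock (above 1.27 rad), the clamp foot presses the bar (more than 2.5 N), all at rest, and the tin, block and screwdriver are within 20 mm of where they stood (x of bar_front in the frame of fixture above 0.082 m and y of bar_front in the frame of fixture between -0.005 and 0.005 m and angle between the x axis of bar and the x axis of fixture, either way round below 0.08 rad and height (world z) of bar between 0.012 and 0.019 m and angle between bar's own z axis and vertical below 0.06 rad and value of joint handle above 1.27 rad and contact force between foot and bar above 2.5 N and linear speed of bar below 0.01 m/s and velocity of joint handle between -0.05 and 0.05 rad/s and distance of each of tin, offcut, screwdriver from where it was at the start of the episode below 0.02 m); the robot touches nothing.
It fails at once if the bar is lifted (10 mm or more above the bed) or tipped (height (world z) of bar above 0.025 m or angle between bar's own z axis and vertical above 0.2 rad).
It fails at once if a bystander is lifted, pushed 20 mm or knocked over (distance of any of tin, offcut, screwdriver from where it was at the start of the episode above 0.02 m or angle between any of tin, offcut's own z axis and vertical above 0.3 rad).
It also fails if it takes over 46 s, if anything falls off the work surface, if the arm or the gripper's body presses on something with over 40 N, if the wrist force passes 120 N, or if a joint passes its speed limit or range.

## Robot

A 6-joint arm with a two-finger parallel gripper is mounted at the origin on the work surface. World frame = base frame: x ahead of the robot, y to its left, z up, the work surface at z = 0. Lengths are in m, angles in rad, forces in N, time in s.
With the tool pointing down it reaches from about 0.375 to 0.925 m from the base axis. Payload 5.7 kg.
Tool frame: the origin (TCP) lies at the very end of the fingers, on their centre line; the grasp point (between the pads) lies 19 mm behind it; z points along the fingers, y is the line along which they close (so a half turn about z gives the same grasp; the last joint's range is limited). The gripper opens to 88 mm and grips with 3 to 60 N. Pads are 20 mm wide; open, the fingers measure 115 mm over their backs; the gripper's body (75 mm by 178 mm) begins 61 mm behind the grasp point.
Start: joints at [-0.115, 0.359, 1.51, -0, 1.272, -0.115], TCP at [0.6, -0, 0.223] pointing down, gripper open.
Joint ranges: [-2.97, 2.97], [-1.01, 2.36], [0.21, 2.38], [-0.96, 4.11], [0.2, 2.71], [-2.98, 2.98]. Speed limits (rad/s): [2.39, 2.39, 3.14, 3.14, 3.14, 3.14].

## Interface

Orientations are given as a unit quaternion [w, x, y, z].
In Python, from cell import env, optics gives the robot as it stands.
- The arm moves only by the tool jog_arm, never from a script. Its argument "increments" is a list of rows, each a list of 7 numbers: the shift along the world's x, y, z in cm, then the turn, a rotation vector about the world's x, y, z in rad, then the closure in counts, from 0 (fully open) to 255 (shut). In form: [[tx, ty, tz, rx, ry, rz, gripper], ...]. A call has 1 to 10 rows; each row is the pose to reach, as a shift and turn from the pose commanded when the call began; what a row does not reach only later rows make up. A row lasts 1/8 s, in which the tool goes at most 62.5 mm and 10.7 degrees, less where a joint would pass 70% of its speed; a pose out of reach is approached as far as the arm can. A call with a gripper value outside its range is refused whole. The fingers move at their own pace and stop on an object; the grip force is fixed at half the most. Time passes only in rows, so rows that repeat a pose let the fingers close. It gives the time, the measured TCP pose, the force, the opening and the grip force at its end, in the units of the state.
- env.observe(): the state, without advancing time (a new reading comes with each control period).
- optics.get_image(name): name is "scene" or "side" or "wrist"; returns (picture, depth): 420x560x3 uint8, red, green, blue; 420x560 float32, m along the optical axis (not along the pixel's ray), 0 where there is no reading.
- optics.camera_params(name): a dict with "K" (3x3 intrinsics, pixels), "dist_coeffs" ([k1, k2, p1, p2, k3] as OpenCV has them; the pictures are not rectified), "xyz" and "rotation" of the camera in the world. Camera axes: x right, y down, z forward; pixel columns grow to the right and rows downward; lengths in m; the calibration is good to about 2 mm. A picture is of the moment at which its call begins: read the wrist's pose just before it. camera_params takes no time and is no camera call; for the wrist camera it gives the pose at the moment of the call.
- env.job_done(): hands the job in; it is judged then, once.
The state is a dict: "clock": time; "joints": joint angles; "joint_velocities": joint speeds; "tau": joint torques, N m; "tcp_pos": TCP position; "ee_rot": TCP orientation; "force": force on the tool from outside, world axes, zero at the start; "ft_torque": the same for the moment, N m; "gripper_width": opening from 0.0 (shut) to 1.0 (fully open); "finger_force": force on a finger pad.
Only numpy, scipy, OpenCV 4.12 (cv2) and the standard library are available. Lean on these libraries where they do the work, as an engineer would, in place of code of your own. Each camera call takes 0.05 s, during which the arm holds its last target. There are 200 camera calls.

## Working session

There is one attempt and no reset: what is moved stays moved. The work goes in short steps, Python scripts to look and compute and a tool call to move; the robot and the scene stay as the last step left them, time stands still between calls to the robot, and variables do not carry over. Pictures are saved under pics/ and viewed, at most 10 in all, crops included, and the job is handed in when it is done.

Besides the shell and the picture viewer there is one more tool, called by a JSON object that holds its "api" and its "payload". jog_arm: Moves the arm, as the interface text tells. Its arguments: {"type":"object","properties":{"increments":{"type":"array","items":{"type":"array","items":{"type":"number"}}}},"required":["increments"]}

```bash
mkdir -p pics; cat > h.py <<'E'
import numpy as np, cv2
from cell import env, optics
def grab(n):
    p=optics.camera_params(n); im,d=optics.get_image(n); return p,im,d
def rot(p):
    R=np.array(p["rotation"],float)
    if R.shape==(3,3): return R
    w,x,y,z=R.ravel(); from scipy.spatial.transform import Rotation as Q
    return Q.from_quat([x,y,z,w]).as_matrix()
def rays(p,uv):
    n=cv2.undistortPoints(np.array(uv,float).reshape(-1,1,2),np.array(p["K"],float),np.array(p["dist_coeffs"],float)).reshape(-1,2)
    return np.array(p["xyz"],float),np.c_[n,np.ones(len(n))]@rot(p).T
def onplane(p,uv,z):
    o,r=rays(p,uv); return o+r*((z-o[2])/r[:,2])[:,None]
def bydepth(p,uv,d):
    o,r=rays(p,uv); return o+r*np.array([d[int(v),int(u)] for u,v in uv])[:,None]
def proj(p,X):
    R=rot(p);rv=cv2.Rodrigues(R.T)[0];t=-R.T@np.array(p["xyz"],float)
    return cv2.projectPoints(np.array(X,float).reshape(-1,1,3),rv,t,np.array(p["K"],float),np.array(p["dist_coeffs"],float))[0].reshape(-1,2)
E
python3 - <<'E'
from h import *
import pickle
D={}
for n in("scene","side"):
    p,im,d=grab(n);D[n]=(p,im,d);cv2.imwrite(f"pics/{n}0.png",im[:,:,::-1]);print(n,p["xyz"],(d>0).mean())
pickle.dump(D,open("d0.pkl","wb"));print(env.observe())
E
```

```text
scene [ 1.20333979 -0.03291742  0.95006226] 0.9959906462585034
side [ 0.22793055 -1.07420376  0.9428998 ] 0.9962542517006803
{'clock': 0.1, 'joints': array([-1.15097492e-01,  3.59430612e-01,  1.51128663e+00,  1.52985313e-05,
        1.27248585e+00, -1.15080214e-01]), 'joint_velocities': array([-0.00133425,  0.00016542, -0.00227071, -0.00034411,  0.00217335,
       -0.00203535]), 'tau': array([-1.00573943e-03, -5.16363215e+01, -2.71407151e+01,  6.75204420e-02,
        2.75516213e-02, -3.27900011e-05]), 'tcp_pos': array([5.99403867e-01, 6.83690381e-05, 2.21909349e-01]), 'ee_rot': array([-6.35533778e-04,  7.07114254e-01,  7.07098849e-01, -4.94496428e-04]), 'force': array([ 0.21820326, -0.49236983, -1.10126582]), 'ft_torque': array([ 0.00344142, -0.0756217 ,  0.02247642]), 'finger_force': 0.0, 'gripper_width': 0.9974228169046347}
```

View pics/scene0.png

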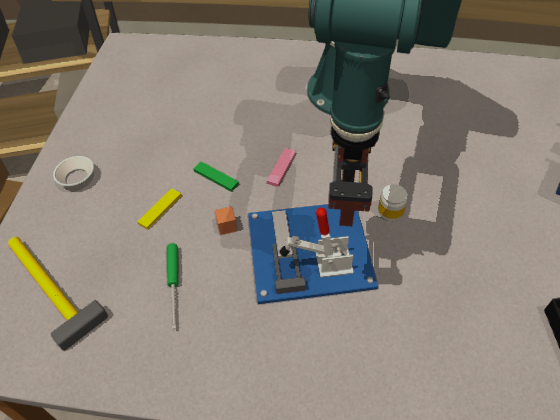

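View pics/side0.png

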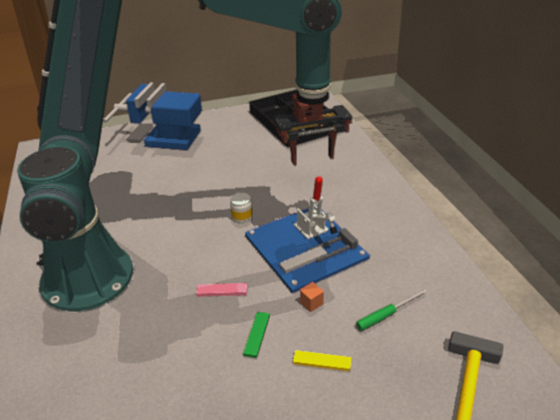

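The scene view shows the steel bar (282,225) half in its channel, the stop at (290,285), the clamp with its red handle at (322,220), the copper block (226,220), the tin (393,202) and the screwdriver (173,285). In the side view the bar is at (305,260), the stop at (347,240) and the red grip at (318,188).

Things that could be taken for the bar, in scene pixels: pink (281,167), green (215,176), yellow (160,208). The grey one on the blue bed at (282,225) fits the description.

```bash
cat > m.py <<'E'
from h import *
import pickle
D=pickle.load(open("d0.pkl","rb"))
def big(m):
    c=max(cv2.findContours(m.astype(np.uint8),0,2)[0],key=cv2.contourArea); return c
Q={}
for n in D:
    p,im,d=D[n];hs=cv2.cvtColor(im,cv2.COLOR_RGB2HSV);H,S,V=cv2.split(hs)
    m=((H>100)&(H<130)&(S>130)).astype(np.uint8); 
    if n=="side": m[:180]=0
    h=cv2.convexHull(big(cv2.morphologyEx(m,3,np.ones((9,9)))))
    q=cv2.approxPolyDP(h,0.05*cv2.arcLength(h,True),True).reshape(-1,2)
    P=onplane(p,q,.015);print(n,q.tolist(),P.round(4).tolist());
    print(' edges',np.linalg.norm(P-np.roll(P,-1,0),axis=1).round(3), 'depth z',bydepth(p,q.mean(0)+(q-q.mean(0))*.9,d).round(3)[:,2])
    r=((H<8)|(H>172))&(S>180)&(V>90)
    rr=big(cv2.morphologyEx(r.astype(np.uint8),2,np.ones((2,2))));print(' red',cv2.minAreaRect(rr))
    o=(H>3)&(H<14)&(S>120)&(S<=220)&(V>100);print(' copper',cv2.boundingRect(big(o)))
    x0,y0,x1,y1=((235,190,395,310) if n=="scene" else (225,160,385,300))
    cv2.imwrite(f"pics/{n}c.png",cv2.resize(im[y0:y1,x0:x1,::-1],None,fx=4,fy=4,interpolation=2))
E
python3 m.py; python3 -c "
import cv2,numpy as np
a=cv2.imread('pics/scenec.png');b=cv2.imread('pics/sidec.png');print(a.shape,b.shape)"
```

```text
scene [[357, 211], [376, 288], [258, 303], [249, 213]] [[0.4483, 0.036, 0.015], [0.6463, 0.0795, 0.015], [0.7033, -0.1557, 0.015], [0.4777, -0.2082, 0.015]]
 edges [0.203 0.242 0.232 0.246] depth z [0.254 0.014 0.015 0.021]
 red ((323.3653869628906, 221.82693481445312), (26.867910385131836, 9.413575172424316), 78.69007110595703)
 copper (215, 207, 21, 28)
side [[246, 233], [296, 214], [368, 256], [292, 291]] [[0.4236, 0.0199, 0.015], [0.5748, 0.0558, 0.015], [0.695, -0.1651, 0.015], [0.4772, -0.2206, 0.015]]
 edges [0.155 0.252 0.225 0.246] depth z [0.013 0.014 0.018 0.015]
 red ((318.392333984375, 188.86154174804688), (5.705597877502441, 22.20221710205078), 7.125016689300537)
 copper (300, 282, 24, 29)
(480, 640, 3) (560, 640, 3)
```

View pics/scenec.png

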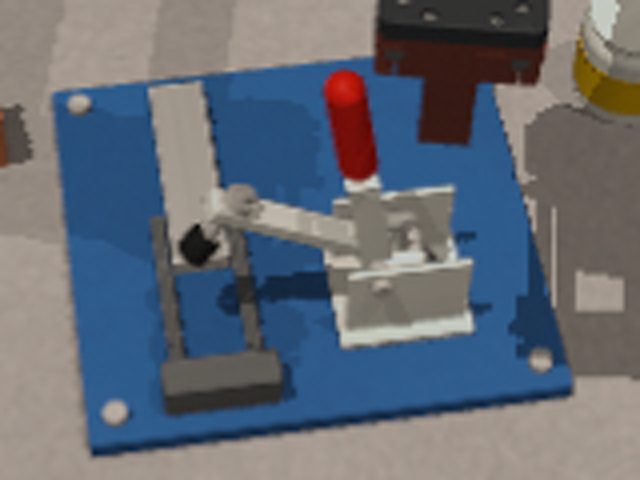

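The crop confirms the grey steel bar at crop (185,170) with its rear edge at (150,86)–(203,82), the rails below it and the stop at (222,380). The red grip runs from (345,88) to (357,175). Next I fit the fixture pose from the bed's top-face corners.

```bash
cat > f.py <<'E'
from h import *
import pickle
D=pickle.load(open("d0.pkl","rb"));p=D["scene"][0]
c=lambda L:np.array(L,float)/4+[235-.4,190-.4]
F=np.array([[-115,-70],[115,-70],[115,180],[85,-30],[85,30]])/1e3
W=np.r_[onplane(p,c([[54,93],[92,441],[572,382]]),.015),onplane(p,c([[163,364],[280,350]]),.040)][:,:2]
F[3:,0]+=.0  # stop top, near edge = face
a,b=F-F.mean(0),W-W.mean(0)
th=np.arctan2((a[:,0]*b[:,1]-a[:,1]*b[:,0]).sum(),(a*b).sum());R=np.array([[np.cos(th),-np.sin(th)],[np.sin(th),np.cos(th)]])
t=W.mean(0)-R@F.mean(0);print("yaw",th,np.degrees(th),"t",t);print("res mm",((W-F@R.T-t)*1e3).round(1).tolist())
inv=lambda X:(np.asarray(X)[:,:2]-t)@R
print("bar rear top corners, fix:",inv(onplane(p,c([[150,87],[203,83]]),.027)).round(4).tolist(), "front L",inv(onplane(p,c([[174,265]]),.027)).round(4))
for n in D:
    q,im,d=D[n];hs=cv2.cvtColor(im,cv2.COLOR_RGB2HSV);H,S,V=cv2.split(hs)
    for nm,m in(("copper",(H>3)&(H<14)&(S>120)&(V>100)),("yellow",(H>15)&(H<30)&(S>150)&(V>80)),("red",((H<8)|(H>172))&(S>180)&(V>90))):
        m=m.astype(np.uint8)
        if nm=="yellow": m[:, :370 if n=="scene" else 0]=0; m[260:]=0
        if nm=="red": m[:, :312]=0; m[:,328:]=0;m[240:]=0; m[:170]=0
        v,u=np.nonzero(m); X=bydepth(q,np.c_[u,v],d); X=X[(X[:,2]>.003)&(X[:,2]<.25)]
        print(n,nm,len(X),np.median(X,0).round(3),np.percentile(X,3,0).round(3),np.percentile(X,97,0).round(3),"fix",inv(np.median(X,0)[None]).round(3))
fix=lambda x,y:R@[x,y]+t
for nm,X in dict(pivot=(.045,.085),handle_end=(.045,.085-.0209),rear_home=(-.035,0),rear90=(-.09,0),stop=(.085,0),edge=(-.115,0)).items():print(nm,fix(*X).round(4))
for n in D:
    q=D[n][0];X=np.array([[*fix(.045,.064),.2],[*fix(.085,-.03),.04],[*fix(.085,.03),.04],[*fix(-.115,-.07),.015],[*fix(-.115,.18),.015],[*fix(.115,.18),.015],[*fix(.115,-.07),.015]])
    print(n,proj(q,X).round(0).tolist())
E
python3 f.py
```

```text
yaw 0.23797053987278405 13.6347075831602 t [ 0.57153718 -0.11662953]
res mm [[1.2, 1.5], [-3.5, 0.0], [-1.7, -2.7], [1.8, 0.9], [2.2, 0.3]]
bar rear top corners, fix: [[-0.1006, -0.015], [-0.0993, 0.0149]] front L [[ 0.0201 -0.0161]]
scene copper 338 [ 0.517 -0.256  0.044] [ 0.492 -0.275  0.007] [ 0.535 -0.236  0.048] fix [[-0.086 -0.123]]
scene yellow 209 [0.456 0.109 0.027] [0.438 0.085 0.013] [0.462 0.138 0.042] fix [[-0.059  0.246]]
scene red 228 [ 0.607 -0.04   0.177] [ 0.598 -0.05   0.138] [ 0.61  -0.03   0.201] fix [[0.052 0.067]]
side copper 544 [ 0.505 -0.26   0.044] [-0.347 -0.283  0.008] [0.533 1.307 0.135] fix [[-0.098 -0.124]]
side yellow 145 [0.427 0.085 0.028] [0.404 0.078 0.014] [0.456 0.102 0.039] fix [[-0.093  0.23 ]]
side red 126 [ 0.598 -0.051  0.173] [ 0.592 -0.058  0.138] [ 0.606 -0.044  0.199] fix [[0.041 0.057]]
pivot [ 0.5952 -0.0234]
handle_end [ 0.6002 -0.0437]
rear_home [ 0.5375 -0.1249]
rear90 [ 0.4841 -0.1378]
stop [ 0.6541 -0.0966]
edge [ 0.4598 -0.1437]
scene [[321.0, 209.0], [275.0, 280.0], [305.0, 276.0], [248.0, 212.0], [355.0, 200.0], [379.0, 286.0], [257.0, 301.0]]
side [[317.0, 176.0], [350.0, 242.0], [337.0, 229.0], [291.0, 288.0], [243.0, 231.0], [315.0, 203.0], [369.0, 254.0]]
```

View pics/sidec.png

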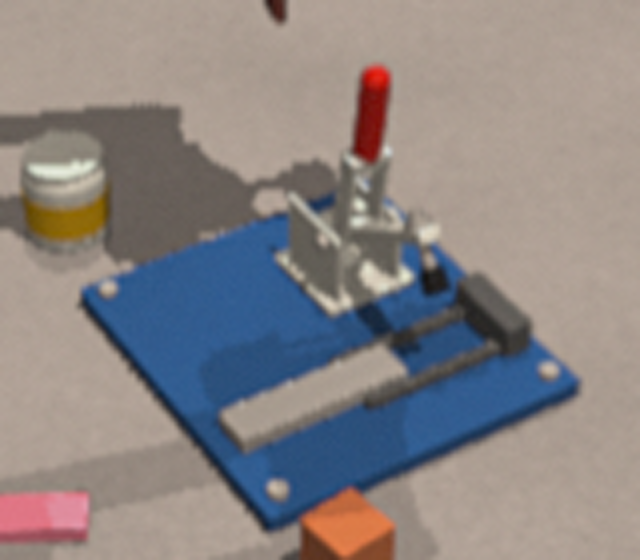

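Fixture pose: origin (0.5715, −0.1166), yaw 13.6°. The side view's projections agree within about 2 px. The bar's rear end is at fixture x ≈ −100 mm. First I rise, close the fingers and turn to the fixture's heading behind the bar.

{"api": "jog_arm", "payload": {"increments": [[-4,0,3,0,0,0,255],[-9,0,4,0,0,-0.15,255],[-14,-3,4,0,0,-0.33,255],[-16,-8,4,0,0,-0.51,255],[-16,-12,2,0,0,-0.69,255],[-16,-14.8,0,0,0,-0.87,255],[-16,-14.8,-3,0,0,-1.05,255],[-16,-14.8,-6,0,0,-1.2,255],[-16,-14.8,-8,0,0,-1.333,255],[-16,-14.8,-8,0,0,-1.333,255]]}}

```text
clock: 1.35
tcp_pos: [0.4385, -0.1473, 0.1412]
ee_rot: [-0.001, 0.993, 0.119, -0.002]
force: [-1.5, 0.4, 0.7]
gripper_width: 0.005
finger_force: 0.0
```

```bash
python3 - <<'E'
from h import *
import pickle
p,im,d=grab("wrist");s=env.observe();print(s["tcp_pos"],s["ee_rot"],s["gripper_width"],s["force"],s["clock"])
pickle.dump((p,im,d),open("w1.pkl","wb"));cv2.imwrite("pics/w1.png",im[:,:,::-1]);print(p["xyz"])
E
```

```text
[ 0.43937504 -0.14771799  0.1422302 ] [-5.96131854e-04  9.92777556e-01  1.19965581e-01 -7.92485071e-04] 0.010677249030657554 [-0.48320012  0.02184952  0.0818375 ] 1.4
[ 0.50821082 -0.13130918  0.30276237]
```

View pics/w1.png

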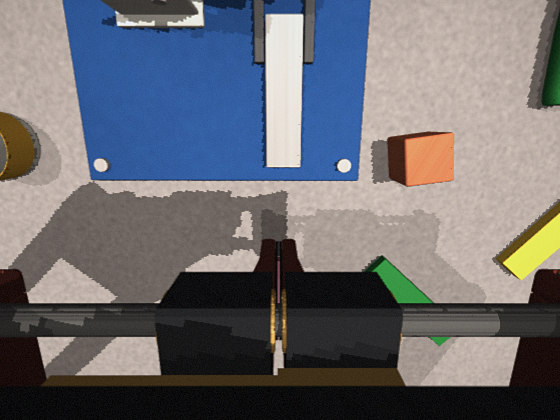

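The wrist view shows the bar straight ahead: rear edge (267,167)–(302,167), front between the rails (258,0–62) and (310,0–62), fingertips at (280,242).

```bash
python3 - <<'E'
from h import *
import pickle
p,im,d=pickle.load(open("w1.pkl","rb"))
th=.23797;R=np.array([[np.cos(th),-np.sin(th)],[np.sin(th),np.cos(th)]]);t=np.array([.57154,-.11663])
inv=lambda X:((np.asarray(X)[:,:2]-t)@R*1e3).round(1).tolist()
A=onplane(p,[[267,167],[302,167],[266,40],[302,40]],.027)
print("bar rear/further",A.round(4).tolist(),inv(A),"top z",bydepth(p,[[284,150],[284,60]],d)[:,2])
B=onplane(p,[[265,62],[303,62]],.023);print("rail inner rear",inv(B))
C=onplane(p,[[91,180],[358,180]],.015);print("bed edge",inv(C),C.round(4).tolist())
E
```

```text
bar rear/further [[0.4714, -0.1294, 0.027], [0.4787, -0.1594, 0.027], [0.5694, -0.1056, 0.027], [0.5762, -0.1334, 0.027]] [[-100.4, 11.2], [-100.3, -19.7], [0.5, 11.2], [0.6, -17.4]] top z [0.02596719 0.02577236]
rail inner rear [[-14.8, 12.4], [-14.7, -18.8]]
bed edge [[-114.5, 175.4], [-113.7, -72.8]] [[0.419, 0.0269, 0.015], [0.4782, -0.2142, 0.015]]
```

{"api": "jog_arm", "payload": {"increments": [[0,-0.3,-5,0,0,0,255],[0,-0.3,-10,0,0,0,255],[0,-0.3,-12.3,0,0,0,255],[0,-0.3,-12.3,0,0,0,255],[1.0,-0.06,-12.3,0,0,0,255],[1.8,0.14,-12.3,0,0,0,255],[2.4,0.28,-12.3,0,0,0,255],[2.9,0.4,-12.3,0,0,0,255],[3.4,0.52,-12.3,0,0,0,255],[3.9,0.65,-12.3,0,0,0,255]]}}

```text
clock: 2.65
tcp_pos: [0.4789, -0.1413, 0.0196]
ee_rot: [-0.0, 0.993, 0.119, -0.0]
force: [-2.3, -1.1, 2.8]
gripper_width: 0.008
finger_force: 1.3
```

{"api": "jog_arm", "payload": {"increments": [[0.5,0.12,0,0,0,0,255],[1.0,0.24,0,0,0,0,255],[1.5,0.36,0,0,0,0,255],[2.0,0.49,0,0,0,0,255],[2.5,0.61,0,0,0,0,255],[3.0,0.73,0,0,0,0,255],[3.5,0.85,0,0,0,0,255],[3.9,0.95,0,0,0,0,255],[4.3,1.04,0,0,0,0,255],[4.3,1.04,0,0,0,0,255]]}}

```text
clock: 3.9
tcp_pos: [0.5227, -0.1312, 0.0197]
ee_rot: [0.0, 0.993, 0.119, 0.001]
force: [1.2, 0.1, 0.6]
gripper_width: 0.0
finger_force: 0.0
```

{"api": "jog_arm", "payload": {"increments": [[0.2,0.05,0,0,0,0,255],[0.4,0.1,0,0,0,0,255],[0.5,0.12,0,0,0,0,255],[0.6,0.15,0,0,0,0,255],[0.7,0.17,0,0,0,0,255],[0.7,0.17,0,0,0,0,255]]}}

```text
clock: 4.65
tcp_pos: [0.5272, -0.1297, 0.0196]
ee_rot: [-0.0, 0.993, 0.119, -0.002]
force: [-6.5, -3.2, 6.0]
gripper_width: 0.004
finger_force: 3.8
```

{"api": "jog_arm", "payload": {"increments": [[0.1,0.02,0,0,0,0,255],[0.2,0.05,0,0,0,0,255],[0.3,0.07,0,0,0,0,255],[0.3,0.07,0,0,0,0,255]]}}

```text
clock: 5.15
tcp_pos: [0.5272, -0.1293, 0.0194]
ee_rot: [-0.0, 0.993, 0.119, -0.004]
force: [-13.7, -9.1, 11.7]
gripper_width: 0.006
finger_force: 7.9
```

```bash
python3 - <<'E'
from h import *
import pickle
p,im,d=grab("wrist");q,sc,d2=grab("scene")
pickle.dump((p,im,d,q,sc,d2),open("w2.pkl","wb"))
s=env.observe();print(s["tcp_pos"],s["force"])
a=cv2.resize(im[0:210,150:430,::-1],(400,300));b=cv2.resize(sc[205:305,235:368,::-1],(400,300))
cv2.imwrite("pics/w2.png",np.vstack([cv2.resize(x,(800,600)) for x in[b]]));cv2.imwrite("pics/w2.png",np.hstack([cv2.resize(im[:,:,::-1],(400,300)),b]))
E
```

```text
[ 0.52724882 -0.1293284   0.01940714] [-13.50053701  -8.0842035   10.69918912]
```

View pics/w2.png

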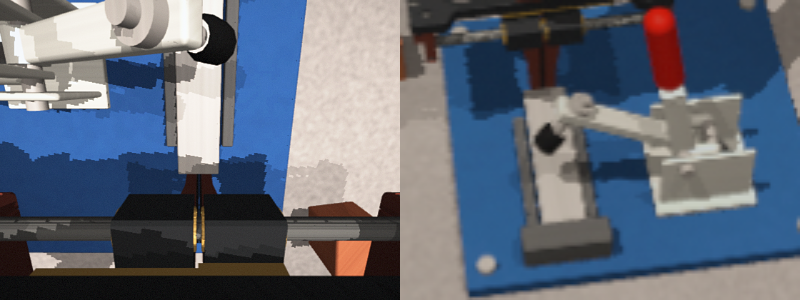

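The bar is home: the right-hand view shows it meeting the stop, and the TCP stays put while the force rises to about 16 N. I back off, go up and over, and come down on the bar side of the handle.

{"api": "jog_arm", "payload": {"increments": [[-0.8,-0.2,0,0,0,0,255],[-2,-0.5,0,0,0,0,255],[-2,-0.5,5,0,0,0,255],[-2,-0.5,11,0,0,0,255],[-2,-0.5,17,0,0,0,255],[-1,-0.5,22,0,0,0,255],[3.5,2,22,0,0,0,255],[7.8,4.5,22,0,0,0,255],[7.8,4.5,18,0,0,0,255],[7.8,4.5,13.5,0,0,0,255]]}}

```text
clock: 6.5
tcp_pos: [0.6114, -0.0833, 0.1542]
ee_rot: [0.0, 0.993, 0.119, 0.002]
force: [0.3, 0.9, -0.2]
gripper_width: 0.006
finger_force: 0.0
```

```bash
python3 - <<'E'
from h import *
p,im,d=grab("wrist");q,sc,d2=grab("scene")
s=env.observe();print(s["tcp_pos"],s["force"])
cv2.imwrite("pics/w3.png",np.hstack([cv2.resize(im[:,:,::-1],(400,300)),cv2.resize(sc[185:305,225:385,::-1],(400,300),interpolation=2)]))
E
```

```text
[ 0.60609658 -0.08250404  0.14977125] [-1.14591715 -0.95919733 -0.35404677]
```

View pics/w3.png

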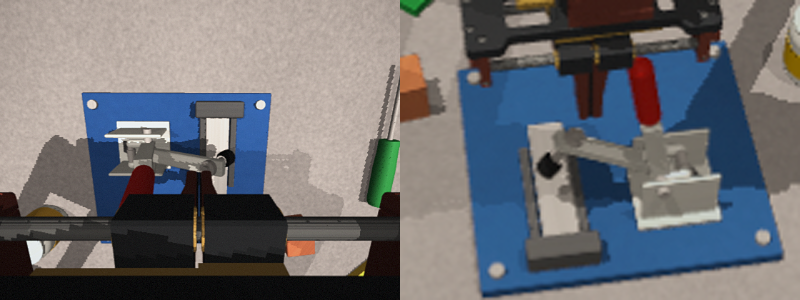

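The wrist and scene views show the fingertips on the bar side of the red grip (scene crop: tips at (592,115), grip at (645,90)), with the bar still against the stop. Now I push along fixture +y.

{"api": "jog_arm", "payload": {"increments": [[0.1,1.0,0.5,0,0,0,255],[-0.2,2.1,0.5,0,0,0,255],[-0.5,3.3,0.5,0,0,0,255],[-0.8,4.5,0.5,0,0,0,255],[-1.1,5.6,0.5,0,0,0,255],[-1.3,6.8,0.5,0,0,0,255],[-1.6,8.0,0.5,0,0,0,255],[-1.9,8.9,0.4,0,0,0,255],[-2.1,9.7,0.2,0,0,0,255],[-2.2,10.2,0.1,0,0,0,255]]}}

```text
clock: 7.85
tcp_pos: [0.5882, 0.0191, 0.1564]
ee_rot: [-0.0, 0.993, 0.119, 0.001]
force: [-0.4, -1.7, -0.3]
gripper_width: 0.004
finger_force: 0.6
```

{"api": "jog_arm", "payload": {"increments": [[-0.3,0.8,-0.4,0,0,0,255],[-0.5,1.6,-0.9,0,0,0,255],[-0.7,2.3,-1.4,0,0,0,255],[-0.9,3.0,-2.0,0,0,0,255],[-1.0,3.5,-2.4,0,0,0,255],[-1.0,3.5,-2.4,0,0,0,255],[-1.0,3.5,-2.4,0,0,0,255]]}}

```text
clock: 8.72
tcp_pos: [0.5782, 0.0532, 0.1317]
ee_rot: [0.0, 0.993, 0.119, 0.0]
force: [0.3, -0.0, 0.3]
gripper_width: 0.01
finger_force: 0.0
```

{"api": "jog_arm", "payload": {"increments": [[-0.9,-1,4,0,0,0,255],[-0.9,-3,9,0,0,0,255],[-0.9,-3,13,0,0,0,255],[-0.9,-3,13,0,0,0,255],[-0.9,-3,13,0,0,0,255]]}}

```text
clock: 9.35
tcp_pos: [0.5686, 0.0232, 0.2612]
ee_rot: [-0.0, 0.993, 0.118, -0.0]
force: [0.7, -0.2, -0.3]
gripper_width: 0.006
finger_force: 0.0
```

```bash
python3 - <<'E'
from h import *
p,im,d=grab("side");q,sc,d2=grab("scene")
s=env.observe();print(s["tcp_pos"],s["force"],s["clock"])
cv2.imwrite("pics/w4.png",np.hstack([cv2.resize(im[170:305,215:395,::-1],(400,300),interpolation=2),cv2.resize(sc[185:305,225:385,::-1],(400,300),interpolation=2)]))
E
```

```text
[0.56794473 0.02338613 0.26015027] [ 0.25798972 -0.84957805 -0.97434214] 9.45
```

View pics/w4.png

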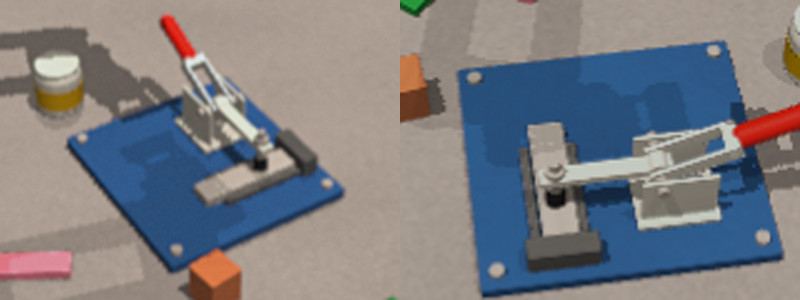

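The views show the handle over in lock, the arm level, the foot on the bar, the bar against the stop, and the gripper clear with the tin and block in place.

```bash
python3 -c "
from cell import env
print(env.job_done())"
```

```text
the job is handed in; nothing more can be done
None
```

The bar is home against the stop, the clamp handle has snapped into lock with its foot on the bar, and the bystanders look undisturbed. I handed the job in at about 9.5 s; the hand-in returned no verdict, and I did not measure the final handle angle or the foot force.

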